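# File the glaze pots in the bench rack and shut its gate

## Task

Slide the three glaze pots one by one along the bench into the wooden rack through its open mouth, single file between the rails: first the white-lidded pot, which ends at the far stop, then the orange, then the blue. Then swing the green gate fully shut across the mouth behind them. Keep the pots upright and on the bench (slide them, do not lift), and leave the bucket, the bowl and the brush alone.

Things in the scene. Friction and masses are not known exactly. Their poses are not given: they have to be found in the camera images.
- rack: fixed wooden rack, open above, no floor (pots slide on the bench). Two straight rails 45 mm high, 12 mm thick, 66 mm apart inside, run along +y from the mouth (y = 0) to the end stop. Origin: middle of the mouth, at bench level; +y points into the rack, +x towards the gate's hinge. At the mouth the -x rail continues as a guide 44 mm long, flaring 34 degrees outwards (towards -y, -x)
- rack_stop (a point): middle of the end stop's inner face, at bench level, 188 mm into the rack (+y) from its origin; three pots in file leave about 8 mm to spare before the shut gate
- gate (a joint): angle of the green gate, rad: 0 = shut across the mouth; 1.57 = open, in line with the +x rail and pointing out of the rack (-y); 2.2 = swung fully outwards to +x. A bar 71 mm long from the hinge, 10 mm thick, 8 to 30 mm above the bench; shut, its inner face is at the rack's y = -1 mm. It stays where it is left (light friction)
- gate_pin (a point): brass pin, 12 mm in diameter, standing upright on the gate 58 mm from the hinge axis, to push or pinch; it rises from 30 mm (top of the gate) to 50 mm above the bench; this point is on its axis 42 mm above the bench
- gate_hinge (a point): point on the gate's upright hinge axis 42 mm above the bench, at x = 43 mm, y = -6 mm in the rack's frame
- pot_white: lidded glaze pot, upright terracotta cylinder 60 mm in diameter, straight-sided up to 42 mm, with a smooth white domed lid (62 mm high overall) and a band of the same colour; about 0.25 kg. Origin: centre of its underside, z up
- pot_amber: lidded glaze pot, upright terracotta cylinder 60 mm in diameter, straight-sided up to 42 mm, with a smooth orange domed lid (62 mm high overall) and a band of the same colour; about 0.25 kg. Origin: centre of its underside, z up
- pot_blue: lidded glaze pot, upright terracotta cylinder 60 mm in diameter, straight-sided up to 42 mm, with a smooth blue domed lid (62 mm high overall) and a band of the same colour; about 0.25 kg. Origin: centre of its underside, z up
- bucket: small open black plastic bucket, 84 mm wide, 85 mm high, loose on the bench; a bystander. Origin: centre of its underside
- bowl: brown bowl, 110 mm wide, 45 mm high, loose on the bench; a bystander. Origin: centre of its underside
- brush: brush lying on the bench along its own x axis, up to about 250 mm long; a bystander. Origin: under its middle

How it is judged:
By the outcome, as a careful person would: the job done as asked, in the order asked, and still so for the second after the job is handed in, with the robot touching nothing.
It also fails if it takes over 72 s, if anything falls off the work surface, if the arm or the gripper's body presses on something with over 40 N, if the wrist force passes 120 N, or if a joint passes its speed limit or range.

## Robot

A 6-joint arm with a two-finger parallel gripper is mounted at the origin on the work surface. World frame = base frame: x ahead of the robot, y to its left, z up, the work surface at z = 0. Lengths are in mm, angles in rad, forces in N, time in s.
With the tool pointing down it reaches from about 275 to 1000 mm from the base axis. Payload 8.4 kg.
Tool frame: the origin (TCP) lies between the finger pads; the fingertips stand 17 mm ahead of it and the grasp point (between the pads) lies 2 mm behind it; z points along the fingers, y is the line along which they close (so a half turn about z gives the same grasp; the last joint's range is limited). The gripper opens to 85 mm and grips with 20 to 120 N. Pads are 22 mm wide; open, the fingers measure 114 mm over their backs; the gripper's body (76 mm by 85 mm) begins 54 mm behind the grasp point. The pads swing forward as they close: fully open they stand 13 mm farther back than shut.
Start: joints at [1.163, 0.353, 1.633, -0, 1.155, -0.002], TCP at [246.72, 574.245, 248.281] pointing down, gripper open.
Joint ranges: [-2.63, 2.63], [-0.92, 2.1], [0.06, 2.66], [-1.3, 4.44], [0, 2.69], [-3.02, 3.02]. Speed limits (rad/s): [2.22, 2.22, 2.79, 3.14, 3.14, 3.14].

## Interface

Orientations are given as [roll, pitch, yaw] about the fixed x, y, z axes, in that order (R = Rz(yaw) Ry(pitch) Rx(roll)).
In Python, from rig import sense, grab_frame, sign_off gives the robot as it stands. The module is installed in compiled form; this text tells all that it offers.
- The arm moves only by the tool send_rows, never from a script. Its argument "moves" is a list that holds one entry, the list of rows, each a list of 7 numbers: the shift along the world's x, y, z in m, then the turn, a rotation vector about the world's x, y, z in rad, then the opening, from -1 (shut) to 1 (fully open). In form: [[[dx, dy, dz, rx, ry, rz, jaw], ...]]. A call has 1 to 10 rows; each row shifts and turns the commanded pose from where the row before left it; what a row does not reach is not made up. A row lasts 1/10 s, in which the tool goes at most 50 mm and 8.59 degrees, less where a joint would pass 70% of its speed; a pose out of reach is approached as far as the arm can. A call with a gripper value outside its range is refused whole. The fingers move at their own pace and stop on an object; "grip_force" is the grip in N (left out, the last holds). Time passes only in rows, so rows that do not move let the fingers close. It gives the time, the measured TCP pose, the force, the opening and the grip force at its end, in the units of the state.
- sense(): the state, without advancing time (a new reading comes with each control period).
- grab_frame(name): name is "scene" or "top"; returns a dict with "img" (400x640x3 uint8, red, green, blue), "mtx" (3x3 intrinsics, pixels), "dist" ([k1, k2, p1, p2, k3] as OpenCV has them; the pictures are not rectified), "rvec" (rotation vector, rad) and "tvec" (3), from world to camera coordinates, as OpenCV has them. Camera axes: x right, y down, z forward; pixel columns grow to the right and rows downward; lengths in mm; the calibration is good to about 2 mm. A picture is of the moment at which its call begins. There is no depth.
- sign_off(): hands the job in; it is judged then, once.
The state is a dict: "clock": time; "qpos": joint angles; "qvel": joint speeds; "joint_efforts": joint torques, N m; "eef_pos": TCP position; "tcp_rot": TCP orientation; "contact_force": force on the tool from outside, world axes, zero at the start; "wrist_torque": the same for the moment, N m; "opening": opening from 0.0 (shut) to 1.0 (fully open); "grasp_force": force on a finger pad.
Only numpy, scipy, OpenCV 4.12 (cv2) and the standard library are available. Lean on these libraries where they do the work, as an engineer would, in place of code of your own. Each camera call takes 0.05 s, during which the arm holds its last target. There are 200 camera calls.

## Working session

There is one attempt and no reset: what is moved stays moved. The work goes in short steps, Python scripts to look and compute and a tool call to move; the robot and the scene stay as the last step left them, time stands still between calls to the robot, and variables do not carry over. Pictures are saved under pics/ and viewed, at most 10 in all, crops included, and the job is handed in when it is done.

Besides the shell and the picture viewer there is one more tool, called after "Call:" in YAML: its name, and indented under it one key for each argument. send_rows: Moves the arm, as the interface text tells. Its arguments: {"type":"object","properties":{"moves":{"type":"array"},"grip_force":{"type":"number"}},"required":["moves"]}

```bash
mkdir -p pics
python3 - <<'E'
from rig import *
import cv2,numpy as np
s=sense();print(s)
for n in("scene","top"):
    f=grab_frame(n);cv2.imwrite(f"pics/{n}0.png",f["img"][:,:,::-1]);np.savez(n+"0.npz",**f)
    R=cv2.Rodrigues(np.array(f["rvec"],float))[0];print(n,f["mtx"],f["dist"],-R.T@np.array(f["tvec"]).ravel())
E
```

```text
{'clock': 0.0, 'qpos': array([ 1.16260753e+00,  3.53632225e-01,  1.63414561e+00, -1.67931483e-05,
        1.15522412e+00, -2.38500787e-03]), 'qvel': array([-1.15985739e-03,  6.43073405e-04,  1.17242659e-03, -1.58425185e-03,
       -1.21085792e-03, -2.49701936e-05]), 'joint_efforts': array([ 2.84217240e-03, -6.05247688e+01, -3.42065227e+01,  2.76144719e-04,
        9.38552519e-03,  8.76724528e-06]), 'eef_pos': array([246.53424388, 573.81456239, 247.56671062]), 'tcp_rot': array([-3.14018331e+00,  1.19929843e-05,  2.73579567e+00]), 'contact_force': array([-0.74429611,  0.85813418, -0.92324823]), 'wrist_torque': array([-0.02076352, -0.01867529, -0.02744954]), 'grasp_force': 0.0, 'opening': 1.0029660544849464}
scene [[390.32124421   0.         317.68742746]
 [  0.         390.32124421 208.46866368]
 [  0.           0.           1.        ]] [-0.02148468  0.          0.          0.          0.        ] [1250.57381043  152.42591698  605.41893959]
top [[482.19777813   0.         320.1316711 ]
 [  0.         482.19777813 193.02836329]
 [  0.           0.           1.        ]] [-0.0121844  0.         0.         0.         0.       ] [ 400.63579233   16.3896134  1242.48281289]
```

View pics/scene0.png

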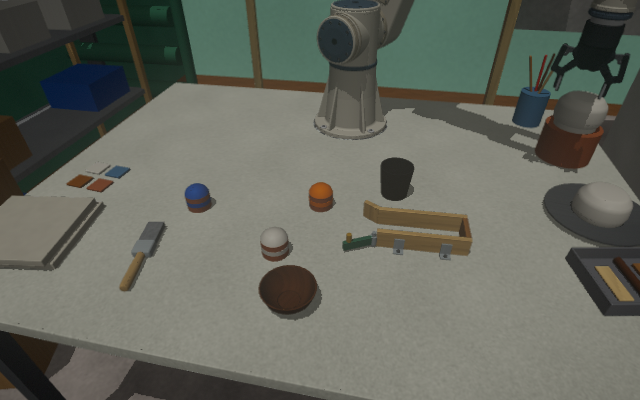

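View pics/top0.png

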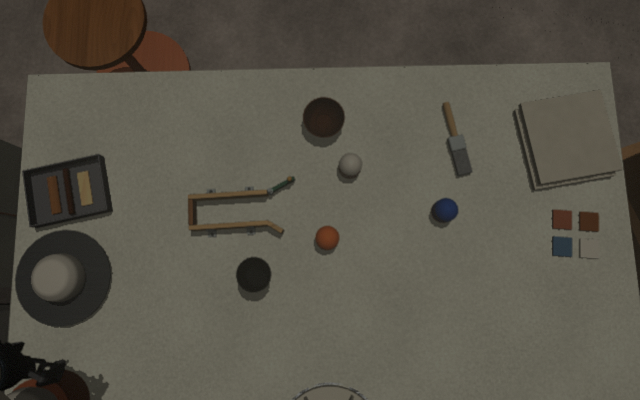

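The scene view shows the three pots, with the rack to the right and the gate open. In the top view (up = +x, left = +y), white is at (350,165), orange (327,238), blue (445,210). The rack runs from its mouth at about (268,208) to its stop at (192,212), and the gate pin is near (292,180).

```bash
cat > h.py <<'E'
import cv2,numpy as np
from rig import *
def cast(f,px,z):
    K,d=np.array(f["mtx"],float),np.array(f["dist"],float)
    R=cv2.Rodrigues(np.array(f["rvec"],float).reshape(3,1))[0];t=np.array(f["tvec"],float).ravel()
    u=cv2.undistortPoints(np.array(px,float).reshape(-1,1,2),K,d).reshape(-1,2)
    r=np.c_[u,np.ones(len(u))]@R; c=-R.T@t
    return (c+r*((z-c[2])/r[:,2:]))[:,:2]
RNG=dict(orange=((4,150,110),(14,255,255)),blue=((108,120,50),(128,255,255)),wood=((14,70,60),(25,220,255)),green=((65,70,20),(90,255,160)))
def mask(f,c):
    hsv=cv2.cvtColor(np.ascontiguousarray(f["img"]),cv2.COLOR_RGB2HSV)
    return cv2.inRange(hsv,*[np.array(v) for v in RNG[c]]),hsv
def circ(m,lo=60):
    cs=[c for c in cv2.findContours(m,cv2.RETR_EXTERNAL,cv2.CHAIN_APPROX_NONE)[0] if cv2.contourArea(c)>lo]
    return cs
E
python3 - <<'E'
from h import *
f=dict(np.load("top0.npz"))
for c in("orange","blue"):
    m,h=mask(f,c)
    for k in circ(m):
        p,r=cv2.minEnclosingCircle(k);print(c,p,r,cv2.contourArea(k),cast(f,p,45))
for (u,v) in((350,165),(327,238),(445,210),(230,195),(230,227),(280,185),(291,180),(270,180)):print(u,v,h[v,u])
m,_=mask(f,"wood");m[:180]=0;m[245:]=0;m[:,:170]=0;m[:,300:]=0
print([(c.reshape(-1,2).min(0),c.reshape(-1,2).max(0)) for c in circ(m,20)])
def line(pts):
    a=cv2.fitLine(np.array(pts,np.float32),cv2.DIST_HUBER,0,.01,.01).ravel();return a
for nm,sl in(("+x rail",(183,205)),("-x rail",(215,238))):
    for e in("top","bot"):
        P=[]
        for u in range(205,262,3):
            w=np.where(m[sl[0]:sl[1],u])[0]
            if len(w):P.append((u,sl[0]+(w[0]-.5 if e=="top" else w[-1]+.5)))
        W=cast(f,P,45);l=line(W);print(nm,e,l,"n",len(P))
big=cv2.resize(f["img"][150:255,180:380],None,fx=4,fy=4,interpolation=cv2.INTER_CUBIC)
cv2.imwrite("pics/crop1.png",cv2.convertScaleAbs(big[:,:,::-1],alpha=1.6))
E
```

```text
blue (448.5, 206.5) 9.192488670349121 170.5 [[ 550.37854042 -314.16561198]]
350 165 [ 21  40 102]
327 238 [ 11 174 104]
445 210 [111 129  69]
230 195 [ 18 118  91]
230 227 [ 17 112  64]
280 185 [62 65 51]
291 180 [24 87 41]
270 180 [ 23  39 105]
[(array([188, 190], dtype=int32), array([282, 232], dtype=int32))]
+x rail top [ 4.8010319e-02 -9.9884683e-01  6.0355884e+02  2.1033186e+02] n 19
+x rail bot [ 3.7366349e-02 -9.9930161e-01  5.9057507e+02  2.2840282e+02] n 19
-x rail top [ 4.0425442e-02 -9.9918258e-01  5.2479883e+02  2.2693317e+02] n 19
-x rail bot [ 4.0984549e-02 -9.9915975e-01  5.1287506e+02  2.2366440e+02] n 19
```

View pics/crop1.png

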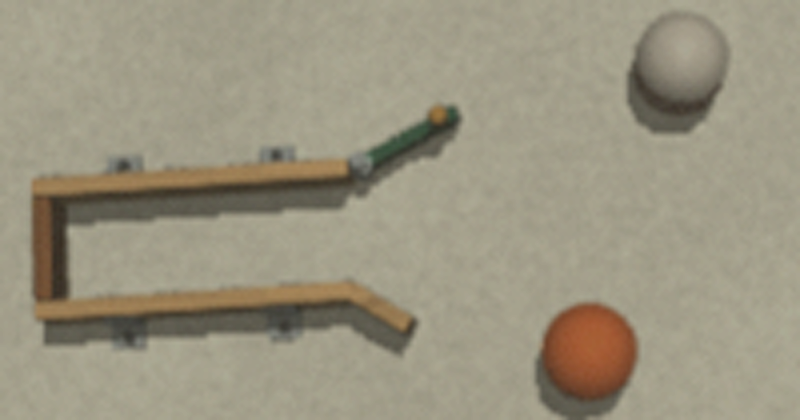

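The crop (4x, offset 180,150) shows rail ends near (350,170), the hinge at (362,165), the pin at (438,114), the stop's inner top edge at x≈52, the white lid at (682,58) and the orange lid at (591,349).

Run:
```python
from h import *
f=dict(np.load("top0.npz")); g=dict(np.load("scene0.npz"))
c4=lambda x,y:(180+(x+.5)/4-.5,150+(y+.5)/4-.5)
hsv=cv2.cvtColor(f["img"],cv2.COLOR_RGB2HSV)
a=np.array([-.0405,.9992])
x=np.array([.9992,.0405])
C=np.array([557.7,227.7])
def rk(p):p=np.atleast_2d(p)-C;return np.c_[p@x,p@a]
P={}
for n,(u,v),z in(("hinge",c4(362,165),42),("pin",c4(438,113),50),("stop",c4(53,250),45),("railend+",c4(350,170),45),("railend-in",c4(350,283),45),("flaretip",c4(414,325),45),("bendout",c4(346,298),45)):
    w=cast(f,[(u,v)],z);print(n,w,rk(w))
bg=np.array(f["img"][200:220,380:420]).reshape(-1,3).mean(0)
for n,(u,v) in dict(white=(350.5,164.5),orange=(327.5,237.5),blue=(445,210)).items():
    gr=cv2.resize(f["img"][int(v)-22:int(v)+22,int(u)-22:int(u)+22],None,fx=8,fy=8,interpolation=cv2.INTER_CUBIC)
    ch=gr.max(2) if n=="white" else cv2.cvtColor(gr,cv2.COLOR_RGB2HSV)[:,:,1]
    h=cv2.HoughCircles(ch,cv2.HOUGH_GRADIENT,1.5,400,param1=100,param2=15,minRadius=70,maxRadius=120)
    x0,y0,r=h[0,0];p=(int(u)-22+(x0+.5)/8-.5,int(v)-22+(y0+.5)/8-.5)
    w=cast(f,[p],42);print(n,p,r/8,w,rk(w))
for n,p,z in(("bucket",(254,275),85),("bowl",(324,118),45)):
    w=cast(f,[p],z);print(n,w,rk(w))
# scene view: lid centres
for n,p in dict(white=(274,237),orange=(320.5,191),blue=(197.5,191)).items():print("scene",n,cast(g,[p],50))
```

```text
hinge [[601.68530372 132.85214297]] [[ 40.10877726 -96.55338354]]
pin [[632.32533706  83.98243926]] [[  68.74507558 -146.62491285]]
stop [[552.14492335 326.0401496 ]] [[-1.56785653 98.48645809]]
railend+ [[598.1830631 140.1320707]] [[ 36.90417551 -89.13743901]]
railend-in [[526.85805618 140.70767505]] [[-34.34045942 -85.67363236]]
flaretip [[499.69224205 101.20455554]] [[ -63.08441724 -124.04493391]]
bendout [[517.55087136 143.27187549]] [[-43.53634838 -82.7345423 ]]Traceback (most recent call last):
  File "<stdin>", line 17, in <module>
TypeError: 'NoneType' object is not subscriptable
```

Run:
```python
from h import *
f=dict(np.load("top0.npz")); g=dict(np.load("scene0.npz"))
a=np.array([-.0405,.9992]);x=np.array([.9992,.0405]);O=np.array([561.3,138.2])
def rk(p):p=np.atleast_2d(p)-O;return np.c_[p@x,p@a]
vis=[]
for n,(u,v) in dict(white=(350,165),orange=(327,237),blue=(445,210)).items():
    gr=f["img"][v-22:v+22,u-22:u+22];gr=cv2.resize(gr,None,fx=8,fy=8,interpolation=cv2.INTER_CUBIC)
    lab=cv2.cvtColor(gr,cv2.COLOR_RGB2LAB).astype(float)
    bg=np.median(lab.reshape(-1,3),0)
    hs=cv2.cvtColor(gr,cv2.COLOR_RGB2HSV)
    if n=="white": m=(hs[:,:,1]<np.median(hs[:,:,1])-8)|(hs[:,:,2]>np.median(hs[:,:,2])+15)
    elif n=="orange": m=(lab[:,:,1]-bg[1]>12)
    else: m=(bg[2]-lab[:,:,2]>10)
    m=cv2.morphologyEx(m.astype(np.uint8)*255,cv2.MORPH_OPEN,np.ones((25,25)))
    k=max(cv2.findContours(m,cv2.RETR_EXTERNAL,cv2.CHAIN_APPROX_NONE)[0],key=cv2.contourArea)
    e=cv2.fitEllipse(k);p=(u-22+(e[0][0]+.5)/8-.5,v-22+(e[0][1]+.5)/8-.5)
    w=cast(f,[p],44);print(n,np.round(p,1),np.round(np.array(e[1])/16,1),w,rk(w))
    o=cv2.convertScaleAbs(gr[:,:,::-1],alpha=1.5);cv2.ellipse(o,e,(0,255,0),1);vis.append(o[:,:264] if 0 else cv2.resize(o,(260,260)))
cv2.imwrite("pics/pots.png",np.hstack(vis))
for n,p,z in(("bucket",(254,275),85),("bowl",(324,118),45)):print(n,cast(f,[p],z))
for n,p in dict(white=(274,237),orange=(320.5,191),blue=(197.5,191)).items():print("scene",n,cast(g,[p],48))
```

```text
Traceback (most recent call last):
ValueError: max() iterable argument is empty
```

Run:
```python
from h import *
f=dict(np.load("top0.npz")); g=dict(np.load("scene0.npz"))
a=np.array([-.0405,.9992]);x=np.array([.9992,.0405]);O=np.array([561.3,138.2])
def rk(p):p=np.atleast_2d(p)-O;return np.c_[p@x,p@a]
vis=[]
for n,(u,v) in dict(white=(350,165),orange=(327,237),blue=(445,210)).items():
    gr=f["img"][v-22:v+22,u-22:u+22];gr=cv2.resize(gr,None,fx=8,fy=8,interpolation=cv2.INTER_CUBIC)
    lab=cv2.cvtColor(gr,cv2.COLOR_RGB2LAB).astype(float);bg=np.median(lab.reshape(-1,3),0)
    if n=="white": e=(((682.5-4*150)*2,58*2+8*3+8*0+20),(184,184),0);e=(((350.2-328+.5)*8-.5,(164.1-143+.5)*8-.5),(184,184),0)
    else:
        m=(lab[:,:,1]-bg[1]>10) if n=="orange" else (bg[2]-lab[:,:,2]>8)
        k=max(cv2.findContours(m.astype(np.uint8),cv2.RETR_EXTERNAL,cv2.CHAIN_APPROX_NONE)[0],key=cv2.contourArea)
        e=cv2.fitEllipse(k)
    p=(u-22+(e[0][0]+.5)/8-.5,v-22+(e[0][1]+.5)/8-.5)
    w=cast(f,[p],44);print(n,np.round(p,1),np.round(np.array(e[1])/16,1),w,rk(w))
    o=cv2.convertScaleAbs(gr[:,:,::-1],alpha=1.5);cv2.ellipse(o,e,(0,255,0),1);vis.append(cv2.resize(o,(260,260)))
cv2.imwrite("pics/pots.png",np.hstack(vis))
for n,p,z in(("bucket",(254,275),85),("bowl",(324,118),45)):print(n,cast(f,[p],z))
for n,p in dict(white=(274,237),orange=(320.5,191),blue=(197.5,191)).items():print("scene",n,cast(g,[p],48))
```

```text
white [350.2 164.1] [11.5 11.5] [[665.31283883 -71.42106663]] [[  95.43997537 -213.66588975]]
orange [327. 237.] [11.  11.2] [[481.80626351  -7.44385289]] [[ -85.32871755 -142.30784148]]
blue [445.9 209.1] [11.3 12. ] [[ 544.12162538 -307.34241388]] [[ -35.20909969 -444.49025578]]
bucket [[393.62511761 168.68301767]]
bowl [[788.34809686  -8.05230866]]
scene white [[671.97171775 -68.0101266 ]]
scene orange [[489.46754118  -4.69961373]]
scene blue [[ 547.85355175 -302.16170715]]
```

View pics/pots.png

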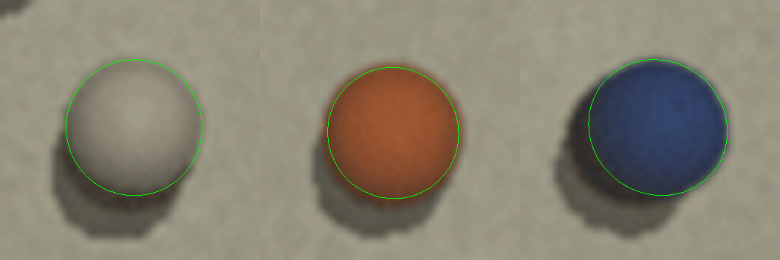

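In the composite, the ellipses on the lids sit within a pixel or so. White is at about (665.5,-71.5), orange (481,-7.5), blue (543.5,-306.5). The rack origin is about (561.3,138.2), with +y along (-0.0405,0.9992). The gate is at about 2.04 rad, clear of the lane. Next I move above white with the jaws along the rack axis.

Call:
send_rows:
  moves:
    - [[0.026, -0.04, 0, 0, 0, 0.028, 1], [0.026, -0.04, 0, 0, 0, 0.028, 1], [0.026, -0.04, 0, 0, 0, 0.028, 1], [0.026, -0.04, 0, 0, 0, 0.028, 1], [0.026, -0.04, 0, 0, 0, 0.028, 1], [0.026, -0.04, 0, 0, 0, 0.028, 1], [0.026, -0.04, 0, 0, 0, 0.028, 1], [0.026, -0.04, 0, 0, 0, 0.028, 1], [0.026, -0.04, 0, 0, 0, 0.028, 1], [0.026, -0.04, 0, 0, 0, 0.028, 1]]
  grip_force: 25

```text
clock: 1.1
eef_pos: [507.3, 172.4, 248.2]
tcp_rot: [-3.142, -0.0, 3.017]
contact_force: [0.8, 0.6, -0.8]
opening: 0.996
grasp_force: 0.0
```

Call:
send_rows:
  moves:
    - [[0.026, -0.04, -0.02, 0, 0, 0.028, 1], [0.026, -0.04, -0.02, 0, 0, 0.028, 1], [0.026, -0.04, -0.02, 0, 0, 0.028, 1], [0.026, -0.04, -0.02, 0, 0, 0.028, 1], [0.026, -0.04, -0.02, 0, 0, 0.028, 1], [0.026, -0.04, -0.02, 0, 0, 0.028, 1], [0.003, -0.006, 0, 0, 0, 0, 1], [0, 0, 0, 0, 0, 0, 1], [0, 0, 0, 0, 0, 0, 1]]

```text
clock: 2.0
eef_pos: [660.0, -63.1, 132.3]
tcp_rot: [3.141, -0.001, -3.1]
contact_force: [-0.2, -0.5, -0.1]
opening: 0.998
grasp_force: 0.0
```

Call:
send_rows:
  moves:
    - [[0.0055, -0.0085, 0, 0, 0, 0, 1], [0, 0, -0.03, 0, 0, 0, 1], [0, 0, -0.03, 0, 0, 0, 1], [0, 0, -0.03, 0, 0, 0, 1], [0, 0, -0.018, 0, 0, 0, 1], [0, 0, 0, 0, 0, 0, 1], [0, 0, 0, 0, 0, 0, 0.2], [0, 0, 0, 0, 0, 0, 0], [0, 0, 0, 0, 0, 0, 0], [0, 0, 0, 0, 0, 0, 0]]

```text
clock: 3.0
eef_pos: [667.3, -72.2, 26.3]
tcp_rot: [-3.141, 0.003, -3.099]
contact_force: [-0.4, 1.7, 8.0]
opening: 0.691
grasp_force: 28.0
```

Run:
```python
from h import *
s=sense();print(s["eef_pos"],s["tcp_rot"],s["opening"],s["grasp_force"],s["contact_force"])
```

```text
[667.33806196 -72.20553688  26.29493961] [-3.14133491e+00  3.01407259e-03 -3.09942237e+00] 0.6908982101920064 27.955734109855257 [-0.40748062  1.74334979  7.99341387]
```

Call:
send_rows:
  moves:
    - [[-0.02, 0.016, 0, 0, 0, 0, 0], [-0.02, 0.016, 0, 0, 0, 0, 0], [-0.02, 0.016, 0, 0, 0, 0, 0], [-0.02, 0.016, 0, 0, 0, 0, 0], [-0.021, 0.016, 0, 0, 0, 0, 0], [0, 0, 0, 0, 0, 0, 0], [0, 0, 0, 0, 0, 0, 0]]

```text
clock: 3.7
eef_pos: [564.9, 8.9, 26.2]
tcp_rot: [3.141, 0.001, -3.099]
contact_force: [-5.9, 6.7, 15.1]
opening: 0.69
grasp_force: 28.7
```

Run:
```python
from h import *
s=sense();print(s["eef_pos"],s["tcp_rot"],s["opening"],s["grasp_force"],s["contact_force"])
o=[]
f=grab_frame("top");o.append(cv2.resize(f["img"][150:250,230:350],(480,400),interpolation=cv2.INTER_CUBIC))
g=grab_frame("scene");o.append(cv2.resize(g["img"][150:270,240:336],(320,400),interpolation=cv2.INTER_CUBIC))
cv2.imwrite("pics/a.png",cv2.convertScaleAbs(np.hstack(o)[:,:,::-1],alpha=1.4))
```

```text
[564.85636017   8.88667903  26.21632367] [ 3.14074345e+00  8.15916452e-04 -3.09908401e+00] 0.6898856882313065 28.718894640624058 [-5.88944011  6.67244137 15.07911267]
```

View pics/a.png

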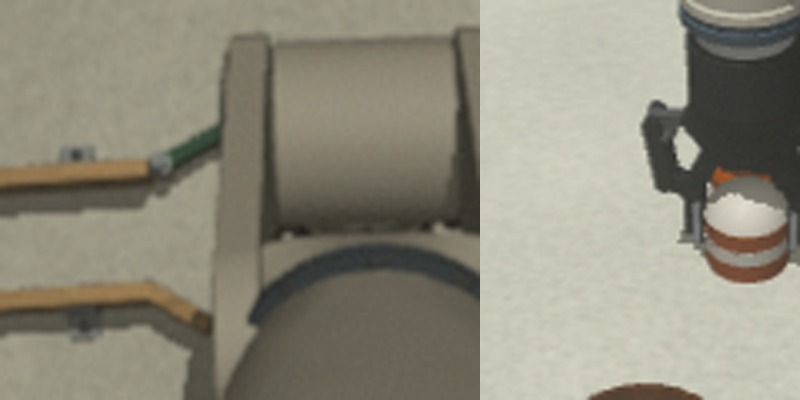

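The arm hides the pot from the top. In the scene panel the pot is upright between the pads, with its foot front at about (747,281) in the composite, which is scene pixel (320,234).

Run:
```python
from h import *
g=grab_frame("scene")
sub=g["img"].astype(int);col=sub[222:245,320]
print(col.tolist())
for v in(233.5,234.5,235.5):
    print(cast(g,[(320,v)],0))
# same check on undisturbed reference: orange pot in first frame via rail tops
g0=dict(np.load("scene0.npz"))
print("rail+ outer-top edge",cast(g0,[(420,234)],45), g0["img"][225:258,430].tolist())
```

```text
[[84, 55, 40], [84, 54, 40], [84, 55, 40], [85, 58, 44], [114, 112, 103], [105, 103, 95], [106, 104, 96], [106, 103, 95], [89, 65, 51], [83, 54, 39], [84, 55, 41], [83, 55, 41], [90, 62, 48], [142, 142, 131], [139, 139, 128], [139, 138, 127], [141, 141, 130], [141, 141, 130], [140, 141, 129], [141, 142, 130], [143, 143, 132], [143, 143, 131], [141, 142, 130]]
[[589.67419332  14.2932252 ]]
[[593.06057133  14.98546186]]
[[596.42675994  15.67357297]]
rail+ outer-top edge [[598.67156208 234.69871134]] [[98, 80, 54], [99, 82, 54], [97, 81, 54], [99, 84, 59], [118, 117, 105], [140, 139, 128], [139, 138, 128], [137, 137, 126], [115, 112, 98], [133, 109, 71], [130, 107, 70], [129, 107, 70], [104, 85, 57], [98, 81, 54], [101, 83, 55], [102, 85, 56], [101, 83, 56], [98, 81, 54], [97, 80, 54], [98, 81, 55], [96, 80, 54], [91, 76, 52], [94, 78, 53], [97, 80, 53], [99, 82, 54], [97, 81, 53], [100, 85, 62], [115, 113, 101], [134, 134, 123], [137, 136, 125], [134, 134, 123], [132, 132, 121], [135, 135, 125]]
```

Call:
send_rows:
  moves:
    - [[0.0015, 0.0, 0, 0, 0, 0, 0], [-0.0006, 0.015, 0, 0, 0, 0, 0], [-0.0006, 0.015, 0, 0, 0, 0, 0], [-0.0006, 0.015, 0, 0, 0, 0, 0], [-0.0006, 0.015, 0, 0, 0, 0, 0], [-0.0006, 0.015, 0, 0, 0, 0, 0], [-0.0006, 0.015, 0, 0, 0, 0, 0], [-0.0006, 0.015, 0, 0, 0, 0, 0], [0, 0, 0, 0, 0, 0, 0]]

```text
clock: 4.75
eef_pos: [564.0, 114.5, 26.3]
tcp_rot: [3.141, 0.004, -3.099]
contact_force: [-0.8, 5.3, 8.9]
opening: 0.693
grasp_force: 28.2
```

```bash
cat >> h.py <<'E'
def st():
    s=sense();e=s["eef_pos"];d=e[:2]-np.array([561.3,138.2])
    print(round(s["clock"],1),"tcp",e.round(1),"rack",(d@[.9992,.0405]).round(1),(d@[-.0405,.9992]).round(1),"yaw",s["tcp_rot"][2].round(3),"F",s["contact_force"].round(1),"op",round(s["opening"],3),"g",round(s["grasp_force"],1),"q",s["qpos"].round(2))
E
python3 -c "from h import *;st()"
```

```text
4.8 tcp [564.  114.5  26.3] rack 1.7 -23.8 yaw -3.099 F [-0.8  5.3  8.9] op 0.693 g 28.2 q [ 0.2   0.57  1.89  0.    0.68 -1.42]
```

Call:
send_rows:
  moves:
    - [[-0.0015, 0, 0, 0, 0, 0, 0], [-0.0005, 0.012, 0, 0, 0, 0, 0], [-0.0005, 0.012, 0, 0, 0, 0, 0], [-0.0005, 0.012, 0, 0, 0, 0, 0], [-0.0005, 0.012, 0, 0, 0, 0, 0], [0, 0, 0, 0, 0, 0, 0]]

```text
clock: 5.35
eef_pos: [560.3, 162.2, 26.3]
tcp_rot: [3.141, 0.004, -3.099]
contact_force: [-1.7, 4.9, 8.3]
opening: 0.69
grasp_force: 28.1
```

```bash
cd .;python3 -c "from h import *;st()"
```

```text
5.3 tcp [560.3 162.2  26.3] rack 0.0 24.0 yaw -3.099 F [-1.7  4.9  8.3] op 0.69 g 28.1 q [ 0.28  0.58  1.87  0.    0.69 -1.33]
```

Call:
send_rows:
  moves:
    - [[-0.0008, 0.02, 0, 0, 0, 0, 0], [-0.0008, 0.02, 0, 0, 0, 0, 0], [-0.0008, 0.02, 0, 0, 0, 0, 0], [-0.0008, 0.02, 0, 0, 0, 0, 0], [0, 0, 0, 0, 0, 0, 0], [0, 0, 0, 0, 0, 0, 1], [0, 0, 0, 0, 0, 0, 1], [0, 0, 0, 0, 0, 0, 1]]

```text
clock: 6.15
eef_pos: [555.7, 240.4, 24.5]
tcp_rot: [-3.142, 0.0, -3.1]
contact_force: [-0.7, 1.0, 0.3]
opening: 1.002
grasp_force: 0.0
```

```bash
cd .;python3 -c "from h import *;st()"
```

```text
6.2 tcp [555.7 240.4  24.5] rack -1.5 102.4 yaw -3.1 F [-0.7  1.   0.3] op 1.002 g 0.0 q [ 0.41  0.61  1.82 -0.    0.72 -1.21]
```

Call:
send_rows:
  moves:
    - [[0, 0, 0.035, 0, 0, 0, 1], [0, 0, 0.035, 0, 0, 0, 1], [0.002, -0.033, 0, 0, 0, 0, -1], [0.002, -0.033, 0, 0, 0, 0, -1], [0, 0, 0, 0, 0, 0, -1], [0, 0, 0, 0, 0, 0, -1], [0, 0, -0.035, 0, 0, 0, -1], [0, 0, -0.034, 0, 0, 0, -1], [0, 0, 0, 0, 0, 0, -1]]

```text
clock: 7.05
eef_pos: [556.6, 174.6, 21.5]
tcp_rot: [-3.14, -0.007, -3.099]
contact_force: [-0.2, -0.3, -0.1]
opening: -0.001
grasp_force: 0.0
```

```bash
cd .;python3 -c "from h import *;st()"
```

```text
7.0 tcp [556.6 174.6  21.5] rack -3.3 36.6 yaw -3.099 F [-0.2 -0.3 -0.1] op -0.001 g 0.0 q [ 0.3   0.59  1.86  0.    0.7  -1.31]
```

Call:
send_rows:
  moves:
    - [[0.003, 0, 0.001, 0, 0, 0, -1], [-0.0006, 0.014, 0, 0, 0, 0, -1], [-0.0006, 0.014, 0, 0, 0, 0, -1], [-0.0006, 0.014, 0, 0, 0, 0, -1], [-0.0006, 0.014, 0, 0, 0, 0, -1], [-0.0006, 0.014, 0, 0, 0, 0, -1], [0, 0, 0, 0, 0, 0, -1]]

```text
clock: 7.75
eef_pos: [560.7, 247.8, 28.2]
tcp_rot: [3.14, 0.003, -3.098]
contact_force: [0.8, -0.8, -0.0]
opening: 0.001
grasp_force: 0.0
```

```bash
cd .;python3 -c "from h import *;st()"
```

```text
7.8 tcp [560.7 247.8  28.2] rack 3.8 109.6 yaw -3.098 F [ 0.8 -0.8 -0. ] op 0.001 g 0.0 q [ 0.41  0.61  1.8   0.    0.73 -1.2 ]
```

Call:
send_rows:
  moves:
    - [[-0.003, 0, 0, 0, 0, 0, -1], [0, 0.001, 0, 0, 0, 0, -1], [0, 0.001, 0, 0, 0, 0, -1], [0, 0.001, 0, 0, 0, 0, -1]]

```text
clock: 8.15
eef_pos: [556.7, 247.4, 26.4]
tcp_rot: [-3.141, -0.0, -3.1]
contact_force: [-0.4, -2.2, 2.2]
opening: -0.0
grasp_force: 0.0
```

```bash
cd .;python3 - <<'E'
from h import *
st()
f=grab_frame("top");g=grab_frame("scene")
a=cv2.resize(f["img"][150:250,170:290],(480,400),interpolation=cv2.INTER_CUBIC)
b=cv2.resize(g["img"][180:270,350:485],(320,213),interpolation=cv2.INTER_CUBIC);b=np.vstack([b,np.zeros((187,320,3),np.uint8)])
cv2.imwrite("pics/b.png",cv2.convertScaleAbs(np.hstack([a,b])[:,:,::-1],alpha=1.4))
E
```

```text
8.2 tcp [556.7 247.4  26.4] rack -0.2 109.3 yaw -3.1 F [-0.4 -2.2  2.2] op -0.0 g 0.0 q [ 0.42  0.61  1.81 -0.    0.73 -1.2 ]
```

View pics/b.png

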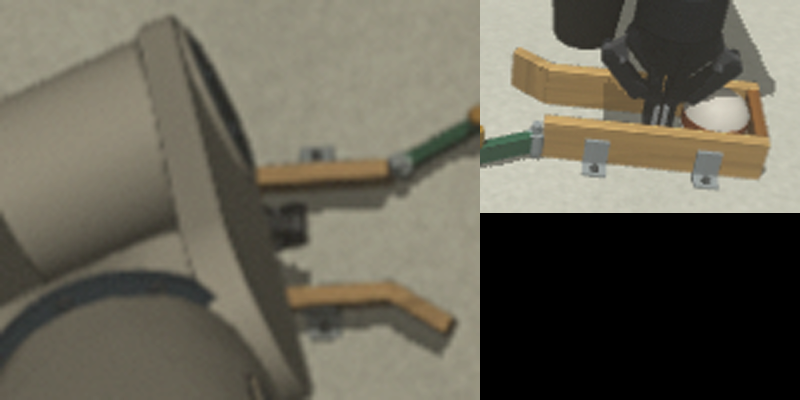

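The white pot is in the rack near the stop with the fingers behind it. I'll push gently until the force rises.

Call:
send_rows:
  moves:
    - [[0, 0.002, 0, 0, 0, 0, -1], [0, 0.002, 0, 0, 0, 0, -1], [0, 0.002, 0, 0, 0, 0, -1], [0, 0, 0, 0, 0, 0, -1]]

```text
clock: 8.65
eef_pos: [557.7, 250.7, 27.1]
tcp_rot: [-3.138, 0.001, -3.099]
contact_force: [4.3, -23.1, 12.8]
opening: -0.003
grasp_force: 5.1
```

```bash
cd .;python3 -c "from h import *;st()"
```

```text
8.7 tcp [557.7 250.7  27.1] rack 0.9 112.6 yaw -3.099 F [  4.3 -23.1  12.8] op -0.003 g 5.1 q [ 0.42  0.61  1.8  -0.01  0.73 -1.19]
```

Call:
send_rows:
  moves:
    - [[0, -0.015, 0, 0, 0, 0, -1], [0, 0, 0.045, 0, 0, 0, -1], [0, 0, 0.045, 0, 0, 0, -1], [-0.0128, -0.0405, 0, 0, 0, 0, 1], [-0.0128, -0.0405, 0, 0, 0, 0, 1], [-0.0128, -0.0405, 0, 0, 0, 0, 1], [-0.0128, -0.0405, 0, 0, 0, 0, 1], [-0.0128, -0.0405, 0, 0, 0, 0, 1], [-0.0128, -0.0405, 0, 0, 0, 0, 1], [0, 0, 0, 0, 0, 0, 1]]

```text
clock: 9.65
eef_pos: [477.6, -7.6, 116.0]
tcp_rot: [-3.141, -0.002, -3.103]
contact_force: [-0.3, -0.0, -0.2]
opening: 0.997
grasp_force: 0.0
```

Call:
send_rows:
  moves:
    - [[0, 0, 0, 0, 0, 0, 1], [0, 0, 0, 0, 0, 0, 1]]

```text
clock: 9.85
eef_pos: [480.3, -3.6, 116.3]
tcp_rot: [3.141, 0.001, -3.099]
contact_force: [0.0, -0.5, -0.1]
opening: 1.0
grasp_force: 0.0
```

```bash
cd .;python3 -c "from h import *;st()"
```

```text
9.8 tcp [480.3  -3.6 116.3] rack -86.7 -138.4 yaw -3.099 F [ 0.  -0.5 -0.1] op 1.0 g 0.0 q [-0.01  0.31  2.05  0.    0.78 -1.62]
```

Call:
send_rows:
  moves:
    - [[0.0007, -0.004, 0, 0, 0, 0, 1], [0, 0, -0.03, 0, 0, 0, 1], [0, 0, -0.03, 0, 0, 0, 1], [0, 0, -0.03, 0, 0, 0, 1], [0, 0, 0, 0, 0, 0, 1], [0, 0, 0, 0, 0, 0, 0.2], [0, 0, 0, 0, 0, 0, 0], [0, 0, 0, 0, 0, 0, 0], [0, 0, 0, 0, 0, 0, 0]]

```text
clock: 10.75
eef_pos: [481.5, -8.0, 27.7]
tcp_rot: [3.142, 0.002, -3.099]
contact_force: [-1.1, 2.8, 9.2]
opening: 0.685
grasp_force: 28.4
```

```bash
cd .;python3 - <<'E'
from h import *
st()
g=grab_frame("scene")
b=cv2.resize(g["img"][160:260,270:430],(640,400),interpolation=cv2.INTER_CUBIC)
cv2.imwrite("pics/c.png",cv2.convertScaleAbs(b[:,:,::-1],alpha=1.4))
E
```

```text
10.8 tcp [481.5  -8.   27.7] rack -85.6 -142.9 yaw -3.099 F [-1.1  2.8  9.2] op 0.685 g 28.4 q [-0.02  0.47  2.09  0.    0.58 -1.63]
```

View pics/c.png

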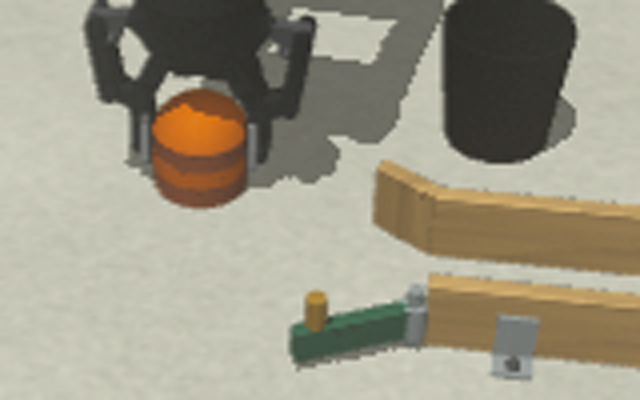

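The orange pot is gripped upright, and the flare and bucket are clear.

Call:
send_rows:
  moves:
    - [[0.021, 0.0034, 0, 0, 0, 0, 0], [0.021, 0.0034, 0, 0, 0, 0, 0], [0.021, 0.0034, 0, 0, 0, 0, 0], [0.021, 0.0034, 0, 0, 0, 0, 0], [0, 0, 0, 0, 0, 0, 0], [0, 0, 0, 0, 0, 0, 0]]

```text
clock: 11.4
eef_pos: [565.8, 5.3, 27.2]
tcp_rot: [-3.141, 0.004, -3.099]
contact_force: [3.4, 0.7, 3.8]
opening: 0.688
grasp_force: 28.7
```

```bash
cd .;python3 - <<'E'
from h import *
st()
g=grab_frame("scene")
c=g["img"][222:245,320].astype(int);print(c[:,2].tolist())
for v in(233.5,234.5):print(cast(g,[(320,v)],0))
E
```

```text
11.4 tcp [565.8   5.3  27.2] rack -0.9 -132.9 yaw -3.099 F [3.4 0.7 3.8] op 0.688 g 28.7 q [ 0.01  0.56  1.91 -0.    0.67 -1.61]
[39, 40, 40, 39, 27, 28, 28, 28, 36, 39, 39, 38, 48, 131, 129, 127, 129, 130, 129, 130, 131, 131, 130]
[[589.67419332  14.2932252 ]]
[[593.06057133  14.98546186]]
```

Call:
send_rows:
  moves:
    - [[0.002, 0.0, 0, 0, 0, 0, 0], [-0.0006, 0.015, 0, 0, 0, 0, 0], [-0.0006, 0.015, 0, 0, 0, 0, 0], [-0.0006, 0.015, 0, 0, 0, 0, 0], [-0.0006, 0.015, 0, 0, 0, 0, 0], [-0.0006, 0.015, 0, 0, 0, 0, 0], [-0.0006, 0.015, 0, 0, 0, 0, 0], [-0.0006, 0.015, 0, 0, 0, 0, 0], [0, 0, 0, 0, 0, 0, 0]]

```text
clock: 12.35
eef_pos: [561.5, 111.4, 27.2]
tcp_rot: [3.141, 0.0, -3.099]
contact_force: [-1.3, 7.9, 9.4]
opening: 0.689
grasp_force: 29.3
```

```bash
cd .;python3 -c "from h import *;st()"
```

```text
12.3 tcp [561.5 111.4  27.2] rack -0.9 -26.8 yaw -3.099 F [-1.3  7.9  9.4] op 0.689 g 29.3 q [ 0.19  0.57  1.89  0.    0.68 -1.42]
```

Call:
send_rows:
  moves:
    - [[0.0004, 0.013, 0, 0, 0, 0, 0], [-0.0005, 0.013, 0, 0, 0, 0, 0], [-0.0005, 0.013, 0, 0, 0, 0, 0], [-0.0005, 0.013, 0, 0, 0, 0, 0], [-0.0005, 0.013, 0, 0, 0, 0, 0], [0, 0, 0, 0, 0, 0, 0]]

```text
clock: 12.95
eef_pos: [559.9, 176.0, 27.2]
tcp_rot: [3.141, 0.0, -3.099]
contact_force: [-1.5, 5.3, 10.4]
opening: 0.69
grasp_force: 29.3
```

```bash
cd .;python3 -c "from h import *;st()"
```

```text
12.9 tcp [559.9 176.   27.2] rack 0.1 37.8 yaw -3.099 F [-1.5  5.3 10.4] op 0.69 g 29.3 q [ 0.3   0.58  1.86  0.    0.7  -1.31]
```

Call:
send_rows:
  moves:
    - [[0, 0, 0, 0, 0, 0, 1], [0, 0, 0, 0, 0, 0, 1], [0, 0, 0, 0, 0, 0, 1], [0, 0, 0.035, 0, 0, 0, 1], [0, 0, 0.035, 0, 0, 0, 1], [0.0013, -0.033, 0, 0, 0, 0, -1], [0.0013, -0.033, 0, 0, 0, 0, -1], [0, 0, 0, 0, 0, 0, -1], [0, 0, 0, 0, 0, 0, -1]]

```text
clock: 13.85
eef_pos: [562.9, 108.6, 96.1]
tcp_rot: [3.142, -0.001, -3.101]
contact_force: [0.1, 0.1, -1.0]
opening: 0.326
grasp_force: 0.0
```

Call:
send_rows:
  moves:
    - [[0, 0, -0.035, 0, 0, 0, -1], [0, 0, -0.035, 0, 0, 0, -1], [0, 0, 0, 0, 0, 0, -1], [0, 0, 0, 0, 0, 0, -1]]

```text
clock: 14.25
eef_pos: [562.7, 109.9, 26.1]
tcp_rot: [-3.141, -0.002, -3.099]
contact_force: [0.4, 0.8, -0.2]
opening: -0.001
grasp_force: 0.0
```

```bash
cd .;python3 -c "from h import *;st()"
```

```text
14.2 tcp [562.7 109.9  26.1] rack 0.3 -28.3 yaw -3.099 F [ 0.4  0.8 -0.2] op -0.001 g 0.0 q [ 0.19  0.57  1.89  0.    0.69 -1.42]
```

Push about 77 mm, then finish gently.

Call:
send_rows:
  moves:
    - [[-0.0005, 0.013, 0, 0, 0, 0, -1], [-0.0005, 0.013, 0, 0, 0, 0, -1], [-0.0005, 0.013, 0, 0, 0, 0, -1], [-0.0005, 0.013, 0, 0, 0, 0, -1], [-0.0005, 0.013, 0, 0, 0, 0, -1], [-0.0005, 0.011, 0, 0, 0, 0, -1], [0, 0, 0, 0, 0, 0, -1], [0, 0, 0, 0, 0, 0, -1]]

```text
clock: 15.05
eef_pos: [560.5, 186.4, 27.1]
tcp_rot: [3.141, 0.001, -3.098]
contact_force: [0.3, 0.7, 0.5]
opening: 0.002
grasp_force: 0.0
```

```bash
cd .;python3 -c "from h import *;st()"
```

```text
15.1 tcp [560.5 186.4  27.1] rack 1.2 48.2 yaw -3.098 F [0.3 0.7 0.5] op 0.002 g 0.0 q [ 0.32  0.59  1.85  0.    0.7  -1.3 ]
```

Call:
send_rows:
  moves:
    - [[-0.001, 0.002, 0, 0, 0, 0, -1], [0, 0.002, 0, 0, 0, 0, -1], [0, 0.002, 0, 0, 0, 0, -1], [0, 0.001, 0, 0, 0, 0, -1], [0, 0, 0, 0, 0, 0, -1]]

```text
clock: 15.55
eef_pos: [559.5, 190.9, 26.6]
tcp_rot: [-3.14, -0.0, -3.099]
contact_force: [-0.0, -11.4, 8.0]
opening: 0.005
grasp_force: 3.4
```

```bash
cd .;python3 -c "from h import *;st()"
```

```text
15.6 tcp [559.5 190.9  26.6] rack 0.3 52.8 yaw -3.099 F [ -0.  -11.4   8. ] op 0.005 g 3.4 q [ 0.33  0.59  1.85 -0.    0.71 -1.28]
```

Call:
send_rows:
  moves:
    - [[0, -0.015, 0, 0, 0, 0, -1], [0, 0, 0.045, 0, 0, 0, -1], [0, 0, 0.045, 0, 0, 0, -1], [-0.0013, -0.04, 0, 0, 0, 0, 1], [-0.0013, -0.04, 0, 0, 0, 0, 1], [-0.0013, -0.04, 0, 0, 0, 0, 1], [-0.0013, -0.04, 0, 0, 0, 0, 1], [-0.0013, -0.04, 0, 0, 0, 0, 1], [-0.0013, -0.04, 0, 0, 0, 0, 1], [-0.0013, -0.04, 0, 0, 0, 0, 1]]

```text
clock: 16.55
eef_pos: [549.5, -104.5, 116.0]
tcp_rot: [3.141, -0.0, -3.1]
contact_force: [0.8, -0.3, 0.3]
opening: 1.001
grasp_force: 0.0
```

Call:
send_rows:
  moves:
    - [[-0.0013, -0.04, 0, 0, 0, 0, 1], [-0.0013, -0.04, 0, 0, 0, 0, 1], [-0.0013, -0.04, 0, 0, 0, 0, 1], [-0.0013, -0.04, 0, 0, 0, 0, 1], [-0.0013, -0.04, 0, 0, 0, 0, 1], [0, -0.003, 0, 0, 0, 0, 1], [0, 0, 0, 0, 0, 0, 1], [0, 0, 0, 0, 0, 0, 1], [0, 0, 0, 0, 0, 0, 1]]

```text
clock: 17.45
eef_pos: [543.6, -304.3, 116.1]
tcp_rot: [3.141, -0.0, -3.098]
contact_force: [0.5, -1.0, 0.1]
opening: 1.004
grasp_force: 0.0
```

```bash
cd .;python3 -c "from h import *;st()"
```

```text
17.4 tcp [ 543.6 -304.3  116.1] rack -35.6 -441.4 yaw -3.098 F [ 0.5 -1.   0.1] op 1.004 g 0.0 q [-0.51  0.5   1.74  0.    0.91 -2.13]
```

Call:
send_rows:
  moves:
    - [[0, -0.002, 0, 0, 0, 0, 1], [0, 0, -0.03, 0, 0, 0, 1], [0, 0, -0.03, 0, 0, 0, 1], [0, 0, -0.03, 0, 0, 0, 1], [0, 0, 0, 0, 0, 0, 1], [0, 0, 0, 0, 0, 0, 0.2], [0, 0, 0, 0, 0, 0, 0], [0, 0, 0, 0, 0, 0, 0], [0, 0, 0, 0, 0, 0, 0]]

```text
clock: 18.35
eef_pos: [544.8, -308.0, 28.2]
tcp_rot: [-3.14, 0.002, -3.099]
contact_force: [-1.0, 1.7, 7.4]
opening: 0.69
grasp_force: 28.2
```

```bash
cd .;python3 -c "from h import *;st()"
```

```text
18.4 tcp [ 544.8 -308.    28.2] rack -34.6 -445.1 yaw -3.099 F [-1.   1.7  7.4] op 0.69 g 28.2 q [-0.52  0.62  1.77  0.    0.75 -2.13]
```

Call:
send_rows:
  moves:
    - [[0.00175, 0.026, 0, 0, 0, 0, 0], [0.00175, 0.026, 0, 0, 0, 0, 0], [0.00175, 0.026, 0, 0, 0, 0, 0], [0.00175, 0.026, 0, 0, 0, 0, 0], [0.00175, 0.026, 0, 0, 0, 0, 0], [0.00175, 0.026, 0, 0, 0, 0, 0], [0.00175, 0.026, 0, 0, 0, 0, 0], [0.00175, 0.026, 0, 0, 0, 0, 0], [0.00175, 0.026, 0, 0, 0, 0, 0], [0.00175, 0.026, 0, 0, 0, 0, 0]]

```text
clock: 19.35
eef_pos: [563.0, -47.5, 28.1]
tcp_rot: [-3.14, 0.004, -3.099]
contact_force: [0.7, -5.3, 6.3]
opening: 0.691
grasp_force: 28.2
```

Call:
send_rows:
  moves:
    - [[0.00175, 0.026, 0, 0, 0, 0, 0], [0.00175, 0.026, 0, 0, 0, 0, 0], [0, 0, 0, 0, 0, 0, 0], [0, 0, 0, 0, 0, 0, 0]]

```text
clock: 19.75
eef_pos: [566.6, 5.9, 28.1]
tcp_rot: [3.141, 0.004, -3.098]
contact_force: [0.8, 3.9, 6.8]
opening: 0.689
grasp_force: 28.3
```

```bash
cd .;python3 - <<'E'
from h import *
st()
g=grab_frame("scene")
c=g["img"][222:245,320].astype(int);print(c[:,2].tolist())
E
```

```text
19.8 tcp [566.6   5.9  28.1] rack -0.1 -132.4 yaw -3.098 F [0.8 3.9 6.8] op 0.689 g 28.3 q [ 0.01  0.56  1.91  0.    0.67 -1.61]
[39, 39, 40, 40, 60, 82, 82, 82, 58, 39, 39, 41, 41, 83, 128, 127, 129, 129, 129, 130, 131, 131, 130]
```

Call:
send_rows:
  moves:
    - [[-0.0006, 0.015, 0, 0, 0, 0, 0], [-0.0006, 0.015, 0, 0, 0, 0, 0], [-0.0006, 0.015, 0, 0, 0, 0, 0], [-0.0006, 0.015, 0, 0, 0, 0, 0], [-0.0006, 0.015, 0, 0, 0, 0, 0], [-0.0006, 0.015, 0, 0, 0, 0, 0], [-0.0006, 0.015, 0, 0, 0, 0, 0], [0, 0, 0, 0, 0, 0, 0]]

```text
clock: 20.6
eef_pos: [562.1, 111.1, 28.1]
tcp_rot: [3.141, 0.004, -3.099]
contact_force: [-1.2, 5.6, 7.3]
opening: 0.694
grasp_force: 28.3
```

```bash
cd .;python3 -c "from h import *;st()"
```

```text
20.6 tcp [562.1 111.1  28.1] rack -0.3 -27.1 yaw -3.099 F [-1.2  5.6  7.3] op 0.694 g 28.3 q [ 0.19  0.57  1.89  0.    0.68 -1.42]
```

Call:
send_rows:
  moves:
    - [[-0.0004, 0.011, 0, 0, 0, 0, 0], [-0.0004, 0.011, 0, 0, 0, 0, 0], [-0.0004, 0.011, 0, 0, 0, 0, 0], [0, 0, 0, 0, 0, 0, 0], [0, 0, 0, 0, 0, 0, 0.9], [0, 0, 0, 0, 0, 0, 0.9], [0, 0, 0, 0, 0, 0, 0.9]]

```text
clock: 21.3
eef_pos: [559.4, 142.2, 26.5]
tcp_rot: [-3.142, 0.0, -3.1]
contact_force: [0.7, 1.0, 0.6]
opening: 0.95
grasp_force: 0.0
```

```bash
cd .;python3 -c "from h import *;st()"
```

```text
21.3 tcp [559.4 142.2  26.5] rack -1.8 4.1 yaw -3.1 F [0.7 1.  0.6] op 0.95 g 0.0 q [ 0.25  0.57  1.88 -0.    0.69 -1.37]
```

Lift, back off, close, lower and push blue until it meets the file (TCP y about -7).

Call:
send_rows:
  moves:
    - [[0, 0, 0.035, 0, 0, 0, 0.9], [0, 0, 0.035, 0, 0, 0, 0.9], [0.002, -0.033, 0, 0, 0, 0, -1], [0.002, -0.033, 0, 0, 0, 0, -1], [0, 0, 0, 0, 0, 0, -1], [0, 0, 0, 0, 0, 0, -1], [0, 0, -0.035, 0, 0, 0, -1], [0, 0, -0.035, 0, 0, 0, -1], [0, 0, 0, 0, 0, 0, -1], [0, 0, 0, 0, 0, 0, -1]]

```text
clock: 22.3
eef_pos: [562.8, 77.0, 26.1]
tcp_rot: [-3.141, -0.002, -3.099]
contact_force: [1.3, 0.2, 0.4]
opening: 0.0
grasp_force: 0.0
```

```bash
cd .;python3 -c "from h import *;st()"
```

```text
22.3 tcp [562.8  77.   26.1] rack -1.0 -61.2 yaw -3.099 F [1.3 0.2 0.4] op 0.0 g 0.0 q [ 0.13  0.57  1.9   0.    0.68 -1.48]
```

Call:
send_rows:
  moves:
    - [[0.0005, 0.01, 0, 0, 0, 0, -1], [-0.0004, 0.01, 0, 0, 0, 0, -1], [-0.0004, 0.01, 0, 0, 0, 0, -1], [-0.0004, 0.01, 0, 0, 0, 0, -1], [-0.0004, 0.01, 0, 0, 0, 0, -1], [0, 0.002, 0, 0, 0, 0, -1], [0, 0.002, 0, 0, 0, 0, -1], [0, 0, 0, 0, 0, 0, -1]]

```text
clock: 23.1
eef_pos: [563.0, 131.2, 27.6]
tcp_rot: [3.141, 0.002, -3.099]
contact_force: [-1.3, -3.4, 7.3]
opening: -0.0
grasp_force: 1.5
```

```bash
cd .;python3 -c "from h import *;st()"
```

```text
23.1 tcp [563.  131.2  27.6] rack 1.4 -7.1 yaw -3.099 F [-1.3 -3.4  7.3] op -0.0 g 1.5 q [ 0.23  0.57  1.88 -0.    0.69 -1.39]
```

Call:
send_rows:
  moves:
    - [[0, 0.0015, 0, 0, 0, 0, -1], [0, 0, 0, 0, 0, 0, -1], [0.0008, -0.0215, 0, 0, 0, 0, -1], [0, 0, 0.035, 0, 0, 0, -1], [0, 0, 0.03, 0, 0, 0, -1], [0.0325, -0.009, 0, 0, 0, 0, -1], [0.0325, -0.009, 0, 0, 0, 0, -1], [0.0325, -0.009, 0, 0, 0, 0, -1], [0, 0, 0, 0, 0, 0, -1], [0, 0, 0, 0, 0, 0, -1]]

```text
clock: 24.1
eef_pos: [660.4, 83.8, 91.3]
tcp_rot: [3.141, -0.0, -3.1]
contact_force: [-0.5, -0.1, -0.5]
opening: 0.001
grasp_force: 0.0
```

```bash
cd .;python3 - <<'E'
from h import *
st()
f=grab_frame("top");g=grab_frame("scene")
a=cv2.resize(f["img"][150:250,170:290],(480,400),interpolation=cv2.INTER_CUBIC)
b=cv2.resize(g["img"][170:270,340:420],(320,400),interpolation=cv2.INTER_CUBIC)
cv2.imwrite("pics/d.png",cv2.convertScaleAbs(np.hstack([a,b])[:,:,::-1],alpha=1.4))
E
```

```text
24.1 tcp [660.4  83.8  91.3] rack 96.8 -58.4 yaw -3.1 F [-0.5 -0.1 -0.5] op 0.001 g 0.0 q [ 0.12  0.58  1.65  0.    0.91 -1.49]
```

View pics/d.png

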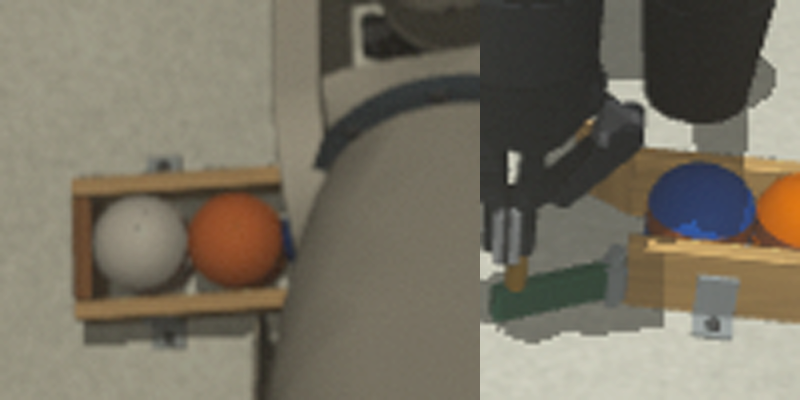

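White and orange sit against the stop, with blue behind them inside the mouth. The gate pin is just robot-side of the fingers, as computed. I'll lower and push the pin in -x.

Call:
send_rows:
  moves:
    - [[0, 0, -0.02, 0, 0, 0, -1], [0, 0, -0.019, 0, 0, 0, -1], [0, 0, 0, 0, 0, 0, -1], [0, 0, 0, 0, 0, 0, -1], [-0.012, -0.0005, 0, 0, 0, 0, -1], [-0.012, -0.0005, 0, 0, 0, 0, -1], [-0.012, -0.0005, 0, 0, 0, 0, -1], [-0.012, -0.0005, 0, 0, 0, 0, -1], [0, 0, 0, 0, 0, 0, -1]]

```text
clock: 25.1
eef_pos: [610.1, 81.3, 52.4]
tcp_rot: [-3.142, -0.002, -3.099]
contact_force: [0.0, 0.6, -0.3]
opening: 0.003
grasp_force: 0.0
```

```bash
cd .;python3 -c "from h import *;st()"
```

```text
25.1 tcp [610.1  81.3  52.4] rack 46.4 -58.8 yaw -3.099 F [ 0.   0.6 -0.3] op 0.003 g 0.0 q [ 0.13  0.58  1.78  0.    0.78 -1.48]
```

Call:
send_rows:
  moves:
    - [[-0.012, 0, 0, 0, 0, 0, -1], [-0.01, 0, 0, 0, 0, 0, -1], [0, 0, 0, 0, 0, 0, -1], [0, 0, 0, 0, 0, 0, -1]]

```text
clock: 25.5
eef_pos: [590.1, 81.3, 52.3]
tcp_rot: [-3.141, -0.001, -3.099]
contact_force: [-0.2, -0.1, -0.1]
opening: 0.001
grasp_force: 0.0
```

```bash
cd .;python3 - <<'E'
from h import *
st()
f=grab_frame("top");g=grab_frame("scene")
a=cv2.resize(f["img"][150:250,230:310],(320,400),interpolation=cv2.INTER_CUBIC)
b=cv2.resize(g["img"][190:270,330:410],(400,400),interpolation=cv2.INTER_CUBIC)
cv2.imwrite("pics/e.png",cv2.convertScaleAbs(np.hstack([a,b])[:,:,::-1],alpha=1.4))
E
```

```text
25.5 tcp [590.1  81.3  52.3] rack 26.5 -58.0 yaw -3.099 F [-0.2 -0.1 -0.1] op 0.001 g 0.0 q [ 0.13  0.55  1.83 -0.    0.76 -1.48]
```

View pics/e.png

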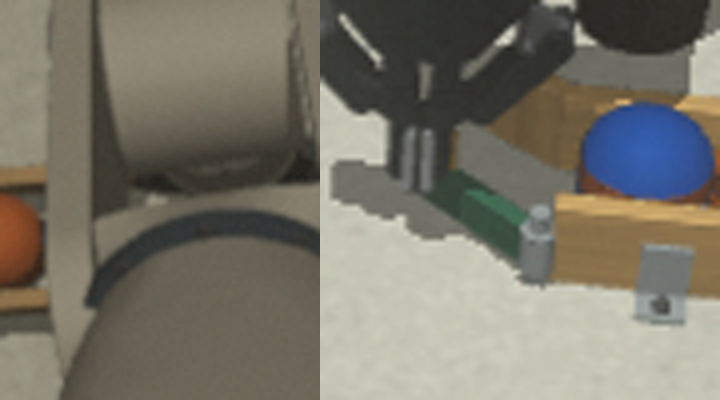

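The pin is right behind the fingers at panel (455,150), with the gate at about 0.95 rad. I'll move the fingers to the -y side and push in +y.

Call:
send_rows:
  moves:
    - [[0.004, 0, 0, 0, 0, 0, -1], [0.001, -0.027, 0, 0, 0, 0, -1], [0, 0, 0, 0, 0, 0, -1], [-0.026, -0.001, 0, 0, 0, 0, -1], [0, 0, 0, 0, 0, 0, -1], [-0.004, 0.012, 0, 0, 0, 0, -1], [-0.004, 0.012, 0, 0, 0, 0, -1], [-0.004, 0.012, 0, 0, 0, 0, -1], [-0.003, 0.012, 0, 0, 0, 0, -1], [0, 0, 0, 0, 0, 0, -1]]

```text
clock: 26.6
eef_pos: [554.8, 103.5, 52.4]
tcp_rot: [3.141, 0.001, -3.098]
contact_force: [0.3, 0.6, 0.2]
opening: 0.003
grasp_force: 0.0
```

```bash
cd .;python3 -c "from h import *;st()"
```

```text
26.6 tcp [554.8 103.5  52.4] rack -7.9 -34.4 yaw -3.098 F [0.3 0.6 0.2] op 0.003 g 0.0 q [ 0.18  0.52  1.9   0.    0.72 -1.43]
```

Final 7+ mm in small steps until it stops, with x towards -14.

Call:
send_rows:
  moves:
    - [[-0.002, 0.002, 0, 0, 0, 0, -1], [-0.002, 0.002, 0, 0, 0, 0, -1], [-0.001, 0.002, 0, 0, 0, 0, -1], [0, 0.001, 0, 0, 0, 0, -1], [0, 0.001, 0, 0, 0, 0, -1], [0, 0.001, 0, 0, 0, 0, -1], [0, 0, 0, 0, 0, 0, -1]]

```text
clock: 27.3
eef_pos: [549.4, 110.4, 52.2]
tcp_rot: [-3.142, -0.0, -3.1]
contact_force: [0.3, -0.4, -0.0]
opening: 0.001
grasp_force: 0.3
```

```bash
cd .;python3 -c "from h import *;st()"
```

```text
27.3 tcp [549.4 110.4  52.2] rack -13.0 -27.3 yaw -3.1 F [ 0.3 -0.4 -0. ] op 0.001 g 0.3 q [ 0.2   0.51  1.91  0.    0.72 -1.42]
```

Call:
send_rows:
  moves:
    - [[0, 0.001, 0, 0, 0, 0, -1], [0, 0.001, 0, 0, 0, 0, -1], [0, 0.001, 0, 0, 0, 0, -1], [0, 0, 0, 0, 0, 0, -1]]

```text
clock: 27.7
eef_pos: [549.5, 113.5, 52.3]
tcp_rot: [3.142, 0.0, -3.099]
contact_force: [-0.3, -0.4, -0.3]
opening: 0.0
grasp_force: 0.2
```

```bash
cd .;python3 -c "from h import *;st()"
```

```text
27.7 tcp [549.5 113.5  52.3] rack -12.8 -24.2 yaw -3.099 F [-0.3 -0.4 -0.3] op 0.0 g 0.2 q [ 0.2   0.51  1.91  0.    0.72 -1.41]
```

Call:
send_rows:
  moves:
    - [[0, 0.001, 0, 0, 0, 0, -1], [0, 0.001, 0, 0, 0, 0, -1], [0, 0.001, 0, 0, 0, 0, -1], [0, 0, 0, 0, 0, 0, -1]]

```text
clock: 28.1
eef_pos: [549.4, 115.8, 52.3]
tcp_rot: [-3.141, -0.0, -3.099]
contact_force: [-0.3, -5.5, 0.7]
opening: -0.003
grasp_force: 3.0
```

```bash
cd .;python3 - <<'E'
from h import *
st()
g=grab_frame("scene")
b=cv2.resize(g["img"][190:270,330:430],(500,400),interpolation=cv2.INTER_CUBIC)
cv2.imwrite("pics/f.png",cv2.convertScaleAbs(b[:,:,::-1],alpha=1.4))
E
```

```text
28.1 tcp [549.4 115.8  52.3] rack -12.8 -21.9 yaw -3.099 F [-0.3 -5.5  0.7] op -0.003 g 3.0 q [ 0.21  0.52  1.91 -0.    0.72 -1.41]
```

View pics/f.png

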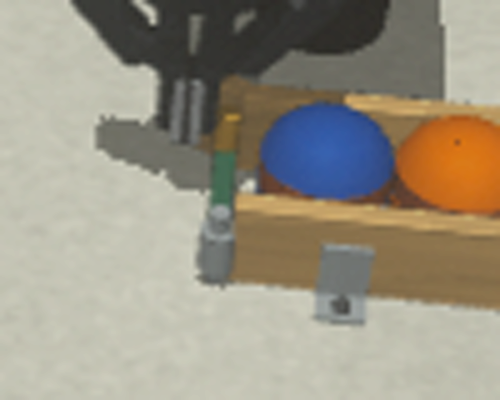

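The gate lies across the mouth, with its pin and bar in line at (225,120)–(220,215), and the force is rising against its stop. I'll press a little more, then withdraw.

Call:
send_rows:
  moves:
    - [[0, 0.001, 0, 0, 0, 0, -1], [0, 0.001, 0, 0, 0, 0, -1], [0, 0, 0, 0, 0, 0, -1]]

```text
clock: 28.45
eef_pos: [549.3, 116.4, 52.2]
tcp_rot: [-3.139, -0.001, -3.098]
contact_force: [0.8, -14.8, 0.8]
opening: -0.0
grasp_force: 7.5
```

Call:
send_rows:
  moves:
    - [[0.001, -0.02, 0, 0, 0, 0, -1], [0.001, -0.03, 0, 0, 0, 0, -1], [0, 0, 0.045, 0, 0, 0, -1], [0, 0, 0.045, 0, 0, 0, -1], [0, -0.045, 0.02, 0, 0, 0, -1], [0, -0.045, 0.02, 0, 0, 0, -1], [0, -0.045, 0.02, 0, 0, 0, -1], [0, -0.045, 0.02, 0, 0, 0, -1], [0, -0.045, 0, 0, 0, 0, -1], [0, 0, 0, 0, 0, 0, -1]]

```text
clock: 29.45
eef_pos: [552.1, -161.3, 223.4]
tcp_rot: [-3.139, 0.003, -3.103]
contact_force: [-0.3, -0.0, -0.2]
opening: 0.004
grasp_force: 0.0
```

```bash
cd .;python3 - <<'E'
from h import *
st()
f=grab_frame("top")
O=np.array([561.3,138.2])
def rk(p):p=np.atleast_2d(p)-O;return np.c_[p@[.9992,.0405],p@[-.0405,.9992]].round(1)
sub=f["img"][180:240,180:300];hsv=cv2.cvtColor(sub,cv2.COLOR_RGB2HSV);lab=cv2.cvtColor(sub,cv2.COLOR_RGB2LAB).astype(int)
def cen(m,z,n):
    k=cv2.findContours(m.astype(np.uint8),cv2.RETR_EXTERNAL,cv2.CHAIN_APPROX_NONE)[0]
    if not k:print(n,"none");return
    k=max(k,key=cv2.contourArea);(u,v),(w,h),a=cv2.minAreaRect(k);print(n,cv2.contourArea(k),(round(w),round(h)),rk(cast(f,[(u+180,v+180)],z)),k.reshape(-1,2).min(0)+180,k.reshape(-1,2).max(0)+180)
cen((lab[:,:,1]>142),46,"orange");cen((lab[:,:,2]<122),46,"blue")
gm=(hsv[:,:,0]>45)&(hsv[:,:,0]<95)&(hsv[:,:,1]>60)
k=max(cv2.findContours(gm.astype(np.uint8),0,1)[0],key=cv2.contourArea)
cen(gm,30,"gate")
p=np.argwhere(gm)[:,::-1]+180.;p=p[(p[:,0]>255)]
w=rk(cast(f,p,30));print("gate px n",len(w),"x",w[:,0].min(),w[:,0].max(),"fit y/x",np.polyfit(w[:,0],w[:,1],1).round(3))
# change vs start at bystanders
f0=np.load("top0.npz")["img"].astype(int)
for n,(u,v) in dict(bucket=(254,275),bowl=(324,118),brush=(457,140)).items():print(n,np.abs(f["img"].astype(int)-f0)[v-30:v+30,u-30:u+30].mean().round(2))
E
```

```text
29.4 tcp [ 552.1 -161.3  223.4] rack -21.3 -298.9 yaw -3.103 F [-0.3 -0.  -0.2] op 0.004 g 0.0 q [-0.29  0.3   1.77 -0.    1.07 -1.89]
orange 279.0 (19, 20) [[ 2.3 99.3]] [218 199] [238 218]
blue 371.0 (21, 22) [[ 0.3 40. ]] [241 197] [263 218]
gate 14.0 (14, 3) [[13.7 -2.9]] [268 195] [271 209]
gate px n 33 x -24.8 31.9 fit y/x [ 0.018 -4.737]
bucket 5.96
bowl 5.79
brush 12.05
```

```bash
cd .;python3 -c "
from rig import *
print(sign_off())"
```

```text
the job is handed in; nothing more can be done
None
```

I slid the white, orange and blue pots into the rack in that order, with white at the far stop, closed the green gate against its stop, and handed the job in at about 29 s without touching the bucket, bowl or brush; no verdict came back.

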